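# Pulse-test a donated grinder: fit the bayonet lid and hold it half turned

## Task

Test this donated grinder before it goes on the shop shelf: slide its selector grip fully home to the stop at the back of the housing (the pulse setting), then take the lid by its ridge and fit it into the collar, lugs down through the gaps until the rim rests on the collar. Turn the lid clockwise, seen from above, half way to the lock click and finish still gripping it there against the return spring, never turning it on into the lock. Leave the book, the cone and the carton where they are.

Things in the scene. Friction and masses are not known exactly. Their poses are not given: they have to be found in the camera images.
- grinder: Low white motor housing of an electric grinder, fixed on suction feet: 126 mm deep (its x), 229 mm wide (its y, from -118 to +111 mm), deck 90 mm above the table. Origin: centre of the underside. Front is its -x side (roughly towards the robot), back +x. On the deck: a round steel collar (axis at x = 0, y = -55 mm in this frame) and the selector track (along x, at y = +68 mm).
- collar (a point): Centre of the collar's top face, 106 mm above the table; axes as the grinder's. Collar: 104 mm across, 16 mm high. Its top flange (4 mm thick, inner diameter 82 mm) has three gaps, each 26 degrees wide, centred on the directions 180 (front), +60 and -60 degrees from the grinder's +x axis. The lid's lugs drop through the gaps and turn in the channel (93 mm across) below.
- gap (a point): Middle of the front gap in the collar's flange, at the collar's top, 44 mm from its axis. Grey ticks on the deck round the collar: at each gap (0 degrees), half way (42 degrees clockwise of a gap) and at the lock (84 degrees). A small latch housing stands outside the collar 74 degrees clockwise of this gap.
- lid: Loose grey lid, about 150 g, upright on the table. Origin: centre of its underside, z up. Plug 76 mm across, 12 mm high; then the rim, 96 mm across, 12 to 20 mm up; low dome to 24 mm; grip ridge on top along the lid's x axis: a flat-sided bar 66 mm long, 14 mm wide, from 24 to 52 mm up. Seated, rim on the collar, its origin is 94 mm above the table; lugs on top of the flange, 105 mm.
- lug (a point): Tip of one of three equal lugs low on the lid's plug, in the directions 180 (this one), +60 and -60 degrees from the lid's +x; 11 mm wide, out to 44.5 mm radius, 1 to 6 mm above the underside; a pip on the rim marks each. The lid drops in when its yaw is the grinder's plus 0, 120 or 240 degrees (any will do), with 5 degrees play either way and 2 mm sideways.
- grip_ridge (a point): Middle of the top face of the lid's grip ridge, 52 mm above the lid's underside; axes as the lid's.
- selector (a joint): Travel of the selector grip, m: 0 at the front end of its track, 0.050 at the stop at the back (towards the grinder's +x). It starts somewhere in the front half. Slides with about 2.5 N friction and stays where it is left.
- selector_top (a point): Middle of the top face of the selector grip, a black upright block 18 mm long (grinder x), 16 mm wide (grinder y) and 24 mm tall, standing on the deck, its top 116.5 mm above the table; moves with it.
- switch (a joint): Turn of the spring-loaded switch ring in the collar, rad, clockwise positive. The lugs carry it round: 0 until the lid is 0.10 rad (5.5 degrees) clockwise of the gap centres, then the lid's turn minus 0.10. 0.64 at half way (lid 42 degrees), 1.37 at the lock click (84). Its spring (0.08 Nm at 0, 0.20 at half way) turns a released lid back; a latch adds resistance from 0.9 on.
- book: Bystander: thick old book lying flat, 145 x 205 x 44 mm. Origin: centre of its underside.
- cone: Bystander: brass-coloured ornamental cone, 62 mm across, 107 mm tall. Origin: centre of its underside.
- carton: Bystander: small orange carton, 90 x 120 x 70 mm. Origin: centre of its underside.
Mind the look-alikes: they are no part of the job. Of the things like the lid, leave any that is purple; of the rest the smaller one is meant.

How it is judged:
By the outcome, as a careful person would: the job done as asked, in the order asked, and still so for the second after the job is handed in, while the arm keeps its last pose, push and grip.
It also fails if it takes over 54 s, if anything falls off the work surface, if the arm or the gripper's body presses on something with over 40 N, if the wrist force passes 120 N, or if a joint passes its speed limit or range.

## Robot

A 7-joint arm with a two-finger parallel gripper is mounted at the origin on the work surface. World frame = base frame: x ahead of the robot, y to its left, z up, the work surface at z = 0. Lengths are in m, angles in rad, forces in N, time in s.
With the tool pointing down it reaches from about 0.4 to 0.85 m from the base axis. Payload 10.4 kg.
Tool frame: the origin (TCP) lies on the centre line of the jaws, within the pads' length; the fingertips stand 19 mm ahead of it and the grasp point (between the pads) is the TCP (env.tip_reach is the distance from the TCP to the fingertips, in m); z points along the fingers, y is the line along which they close (so a half turn about z gives the same grasp; the last joint's range is limited). The gripper opens to 85 mm and grips with 20 to 120 N. Pads are 22 mm wide; open, the fingers measure 114 mm over their backs; the gripper's body (76 mm by 85 mm) begins 54 mm behind the grasp point. The pads swing forward as they close: fully open they stand 13 mm farther back than shut.
Start: joints at [1.103, 0.332, -0.065, 1.46, 0.022, 1.35, -0.088], TCP at [0.269, -0.564, 0.25] pointing down, gripper open.
Joint ranges: [-2.6, 2.6], [-0.5, 2.12], [-1.47, 1.34], [0.16, 2.42], [-1.27, 4.41], [0.06, 2.06], [-2.6, 2.6]. Speed limits (rad/s): [2.22, 2.22, 2.79, 2.79, 3.14, 3.14, 3.14].

## Interface

Orientations are given as a unit quaternion [w, x, y, z].
In Python, from cell import status, eyes, order, env gives the robot as it stands.
- The arm moves only by the tool carry_out, never from a script. Its argument "series" is a list of rows, each an object with "linear": the shift along the world's x, y, z in cm, a list of three; "spin": the turn about the world's z in rad. In form: [{"linear": [x, y, z], "spin": spin}, ...]. A call has 1 to 8 rows; each row shifts and turns the commanded pose from where the row before left it; what a row does not reach is not made up. A row lasts 1/8 s, in which the tool goes at most 62.5 mm and 10.7 degrees, less where a joint would pass 70% of its speed; a pose out of reach is approached as far as the arm can. A call is refused whole if a number of a shift passes 6.25 or a number of a turn 0.188, either way. A call with a gripper value outside its range is refused whole. "claw" is the finger opening in cm, from 0 to 8.54, set as the call begins (left out, the last holds). The fingers move at their own pace and stop on an object; the grip force is fixed at half the most. Time passes only in rows, so rows that do not move let the fingers close. It gives the time, the measured TCP pose, the force, the opening and the grip force at its end, in the units of the state.
- status.get_obs(): the state, without advancing time (a new reading comes with each control period).
- eyes.grab_frame(name): name is "scene" or "top" or "wrist"; returns a dict with "frame" (420x560x3 uint8, red, green, blue), "camera_matrix" (3x3 intrinsics, pixels), "k1" (the pictures are not rectified: a ray, as slopes to the right and down, at radius r is drawn at 1 + k1 r^2 times it, then the intrinsics apply), "origin" and "rotation" of the camera in the world; the wrist camera has in their place "tool_from_camera" (4x4, takes a point from camera to tool coordinates, whose origin is the TCP and whose axes are the flange's). Camera axes: x right, y up, looking along -z (the intrinsics and any distortion apply to the point x, -y, -z); pixel columns grow to the right and rows downward; lengths in m; the calibration is good to about 2 mm. A picture is of the moment at which its call begins: read the wrist's pose just before it. There is no depth.
- order.sign_off(): hands the job in; it is judged then, once.
The state is a dict: "time": time; "joints": joint angles; "joint_vel": joint speeds; "joint_torque": joint torques, N m; "eef_pos": TCP position; "tcp_rot": TCP orientation; "force": force on the tool from outside, world axes, zero at the start; "wrist_torque": the same for the moment, N m; "grip_width": finger opening in m; "grip_force": force on a finger pad.
Only numpy, scipy, OpenCV 4.12 (cv2) and the standard library are available. Lean on these libraries where they do the work, as an engineer would, in place of code of your own. Each camera call takes 0.05 s, during which the arm holds its last target. There are 200 camera calls.

## Working session

There is one attempt and no reset: what is moved stays moved. The work goes in short steps, Python scripts to look and compute and a tool call to move; the robot and the scene stay as the last step left them, time stands still between calls to the robot, and variables do not carry over. Pictures are saved under pics/ and viewed, at most 10 in all, crops included, and the job is handed in when it is done.

Besides the shell and the picture viewer there is one more tool, called after "Request:" as name(argument=value, ...) on one line, values as JSON. carry_out: Moves the arm, as the interface text tells. Its arguments: {"type":"object","properties":{"series":{"type":"array"},"claw":{"type":"number"}},"required":["series"]}

```bash
ls; mkdir -p pics
cat > h.py <<'E'
import numpy as np, cv2
from cell import status, eyes, order, env
from scipy.spatial.transform import Rotation as R
def grab(n,save=None):
    o=status.get_obs(); f=eyes.grab_frame(n)
    if n=='wrist':
        q=o['tcp_rot']; T=np.eye(4); T[:3,:3]=R.from_quat([q[1],q[2],q[3],q[0]]).as_matrix(); T[:3,3]=o['eef_pos']
        M=T@np.array(f['tool_from_camera']); f['rotation']=M[:3,:3]; f['origin']=M[:3,3]
    np.savez('pics/%s.npz'%(save or n),**{k:np.array(f[k]) for k in('camera_matrix','k1','origin','rotation','frame')})
    cv2.imwrite('pics/%s.png'%(save or n),f['frame'][:,:,::-1]); return f
def load(n): return dict(np.load('pics/%s.npz'%n))
def unproj(f,px,z):
    K=np.array(f['camera_matrix']); k=float(f['k1'])
    d=cv2.undistortPoints(np.array([[px]],float),K,np.array([k,0,0,0.]))[0,0]
    r=np.array(f['rotation'])@np.array([d[0],-d[1],-1]); o=np.array(f['origin']).ravel()
    return o+r*(z-o[2])/r[2]
def proj(f,P):
    p=(np.atleast_2d(P)-np.array(f['origin']).ravel())@np.array(f['rotation'])
    s=np.c_[p[:,0],-p[:,1]]/-p[:,2:3]; s*=1+float(f['k1'])*(s**2).sum(1,keepdims=True)
    K=np.array(f['camera_matrix']); return s*[K[0,0],K[1,1]]+K[:2,2]
E
python3 - <<'E'
from h import *
a=grab('top','top1');b=grab('scene','scene1')
print(a['origin'],a['rotation'],b['origin'],status.get_obs()['tcp_rot'])
E
```

```text
pics
[0.48882104 0.02142943 1.00350643] [-0.69889222 -0.03244971  0.04357156  0.71316072] [1.21263936 0.33777917 0.5525054 ] [-5.95893386e-04  9.75369626e-01  2.20575865e-01 -1.61540301e-04]
```

View pics/top1.png

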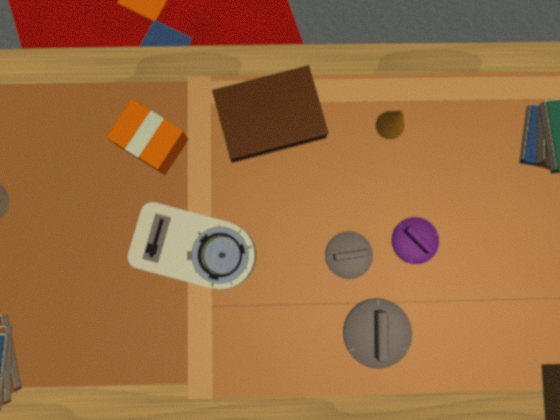

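View pics/scene1.png

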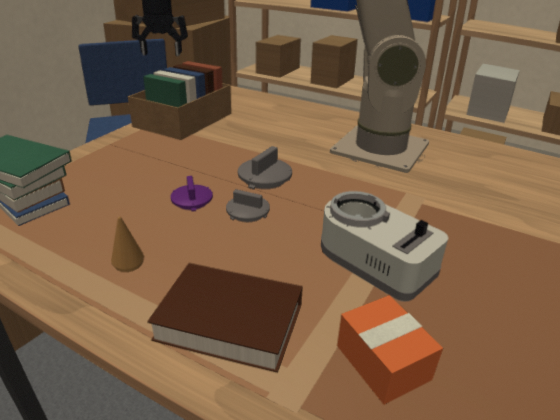

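The top image shows the grinder at about (195,247), with its collar at (222,255) and selector at (152,243). There are three lid-like things: purple (415,240), large grey (378,333) and small grey (349,255). The small grey one fits, since it isn't purple and is the smaller of the two greys. I'll confirm that in an enlarged crop.

```bash
cat >> h.py <<'E'
_g,_l=grab,load
def fix(f):
    r=np.array(f['rotation']).ravel()
    if r.size==4: f['rotation']=R.from_quat([r[1],r[2],r[3],r[0]]).as_matrix()
    return f
def grab(n,save=None): return fix(_g(n,save))
def load(n): return fix(_l(n))
E
python3 - <<'E'
from h import *
f=load('top1')
print(f['camera_matrix'],f['k1'])
for n,p,z in [('lid',(349,255),.02),('big',(378,333),.03),('collar',(222,255),.106),('sel',(155,237),.1165),('ridgeL',(335,257),.052),('ridgeR',(367,254),.052),('lidL',(325,255),.016),('lidR',(373,255),.016),('bigL',(343,333),.016),('bigR',(412,333),.016),('cone',(393,124),0.0),('book',(270,113),.044),('carton',(147,136),.07)]:
    print(n,unproj(f,p,z).round(4))
c=f['frame'][190:380,120:460,::-1]
cv2.imwrite('pics/crop1.png',cv2.resize(c,(800,447),interpolation=cv2.INTER_CUBIC))
E
```

```text
[[490.03504572   0.         276.37663286]
 [  0.         490.03504572 207.96053643]
 [  0.           0.           1.        ]] -0.012210846968186707
lid [ 0.4973 -0.1387  0.02  ]
big [ 0.3444 -0.1883  0.03  ]
collar [0.5014 0.1071 0.106 ]
sel [0.536  0.2265 0.1165]
ridgeL [ 0.4937 -0.1061  0.052 ]
ridgeR [ 0.4982 -0.1685  0.052 ]
lidL [ 0.4983 -0.091   0.016 ]
lidR [ 0.4963 -0.1878  0.016 ]
bigL [ 0.344  -0.1218  0.016 ]
bigR [ 0.3406 -0.2591  0.016 ]
cone [ 0.7703 -0.2452  0.    ]
book [0.7847 0.014  0.044 ]
carton [0.7349 0.2539 0.07  ]
```

View pics/crop1.png

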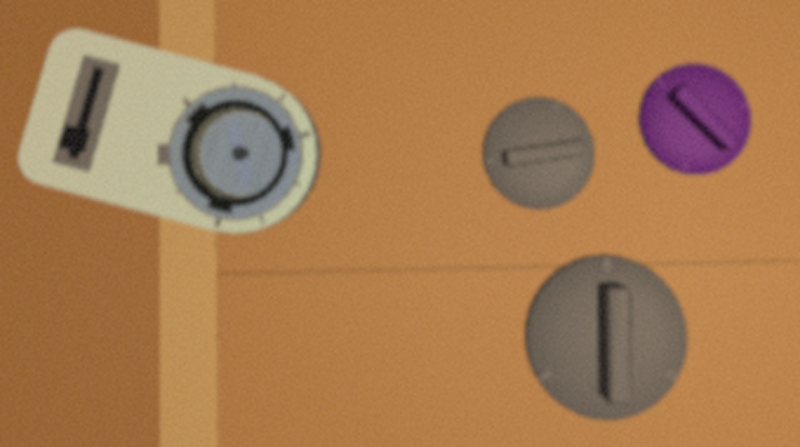

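The crop confirms it: the small grey lid at (349,255) is about 97 mm across against a nominal 96, while the other grey is about 137 mm. I'll go over the lid first and take a close look on the way to the selector.

Request:
carry_out(series=[{"linear": [2.5,5.2,0],"spin": 0.15},{"linear": [2.5,5.2,0],"spin": 0.15},{"linear": [2.5,5.2,0],"spin": 0.15},{"linear": [2.5,5.2,0],"spin": 0.15},{"linear": [2.5,5.2,0],"spin": 0.15},{"linear": [2.5,5.2,0],"spin": 0.15},{"linear": [2.5,5.2,0],"spin": 0.15},{"linear": [2.5,5.2,0],"spin": 0.15}], claw=0)

```text
time: 1.1
eef_pos: [0.4693, -0.1465, 0.2503]
tcp_rot: [0.0, 0.679, 0.734, -0.0]
force: [1.6, -0.2, -0.9]
grip_width: -0.0003
grip_force: 0.0
```

Run:
```python
from h import *
f=grab('wrist','w1');o=status.get_obs()
print(o['eef_pos'],o['tcp_rot'],o['time'],o['joints'],f['origin'],f['rotation'].round(2),env.tip_reach)
```

```text
[ 0.47217647 -0.13829427  0.25056654] [-2.44845629e-04  6.72646963e-01  7.39961818e-01  1.58450004e-03] 1.15 [ 0.69551316  0.06978371 -0.51917216  1.77930487  0.03285098  1.30054392
  0.26389255] [ 0.46454888 -0.07699483  0.37504441] [[ 1.   -0.08 -0.02]
 [ 0.08  0.96  0.28]
 [-0.   -0.28  0.96]] 0.019
```

View pics/w1.png

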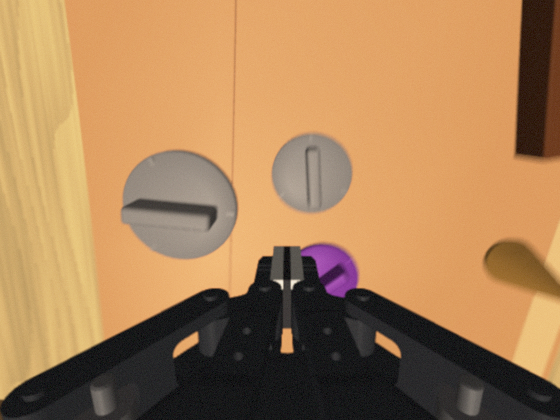

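The wrist image shows the small grey lid at (312,173), its ridge running vertically from (313,149) to (314,206). One pip is at the top (312,137), so the 180° lug points towards +y.

Run:
```python
from h import *
f=load('w1')
g=f['frame'][120:230,255:370].astype(int)
# grey mask: low saturation
m=((g.max(2)-g.min(2))<40).astype(np.uint8)
n,l,s,c=cv2.connectedComponentsWithStats(m); i=1+s[1:,4].argmax(); print(s[i],c[i])
cn=max(cv2.findContours((l==i).astype(np.uint8),0,1)[0],key=len)[:,0]+[255,120]
h=cv2.convexHull(cn)[:,0]
P=np.array([unproj(f,p,.018)[:2] for p in h]); (cx,cy),r=cv2.minEnclosingCircle(P.astype(np.float32)); print('lid circle',cx,cy,r)
for p,z in [((313,148),.052),((314,206),.052),((307,148),.052),((321,206),.052),((319,148),.052),((308,206),.052),((312,137),.02)]: print(p,unproj(f,p,z).round(4))
c=f['frame'][120:230,255:370,::-1]; w=cv2.resize(c,(575,550),interpolation=cv2.INTER_CUBIC)
# grinder: fit collar/track in top image
t=load('top1'); q=t['frame'][195:297,120:262,::-1]; v=cv2.resize(q,(766,550),interpolation=cv2.INTER_CUBIC); cv2.imwrite('pics/crop2.png',v)
```

```text
[  18   15   78   77 4729] [56.44322267 52.79044195]
lid circle 0.4990133047103882 -0.13444843888282776 0.04721543565392494
(313, 148) [ 0.4944 -0.1017  0.052 ]
(314, 206) [ 0.5021 -0.1646  0.052 ]
(307, 148) [ 0.4881 -0.1022  0.052 ]
(321, 206) [ 0.5099 -0.164   0.052 ]
(319, 148) [ 0.5007 -0.1012  0.052 ]
(308, 206) [ 0.4955 -0.1652  0.052 ]
(312, 137) [ 0.495  -0.0919  0.02  ]
```

Request:
carry_out(series=[{"linear": [-1.5,4.5,0],"spin": 0.15},{"linear": [-1.5,4.5,0],"spin": 0.15},{"linear": [-1.5,4.5,0],"spin": 0.15},{"linear": [-1.5,4.5,0],"spin": 0.15},{"linear": [-1.0,4.5,0],"spin": 0.15},{"linear": [0,4.5,0],"spin": 0.15},{"linear": [0,4.5,0],"spin": 0.15},{"linear": [0,4.5,0],"spin": 0.12}])

```text
time: 2.15
eef_pos: [0.3987, 0.2128, 0.2503]
tcp_rot: [0.0, 0.161, 0.987, -0.0]
force: [1.1, 0.0, -0.1]
grip_width: -0.0002
grip_force: 0.0
```

Run:
```python
from h import *
f=grab('wrist','w2');o=status.get_obs()
print(o['eef_pos'],o['tcp_rot'],o['joints'],o['time'],f['origin'])
```

```text
[0.39763514 0.21858805 0.25072042] [2.45275116e-04 1.55455033e-01 9.87841923e-01 1.41733097e-03] [ 0.33555462 -0.01044566 -0.91317215  1.85021508 -0.01043696  1.29551419
  0.68384506] 2.2 [0.33297505 0.23472349 0.37509507]
```

View pics/w2.png

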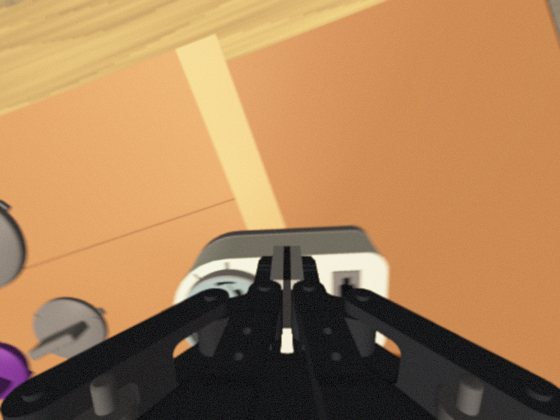

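The wrist image shows the grinder's front edge at row ~255, the collar at left (~225,290) and the selector's front face at about (346,285), nearly square to the tool. Next I'll measure both crops together.

Run:
```python
from h import *
t=load('top1')['frame'][195:297,120:262,::-1]; w=load('w2')['frame'][222:302,170:400,::-1]
a=cv2.resize(t,None,fx=3.9,fy=3.9,interpolation=cv2.INTER_CUBIC); b=cv2.resize(w,None,fx=2.4,fy=2.4,interpolation=cv2.INTER_CUBIC)
o=np.zeros((600,560,3),np.uint8); o[:a.shape[0],:a.shape[1]]=a; o[400:400+b.shape[0],:b.shape[1]]=b
cv2.imwrite('pics/comp.png',o); print(a.shape,b.shape)
```

```text
(398, 554, 3) (192, 552, 3)
```

View pics/comp.png

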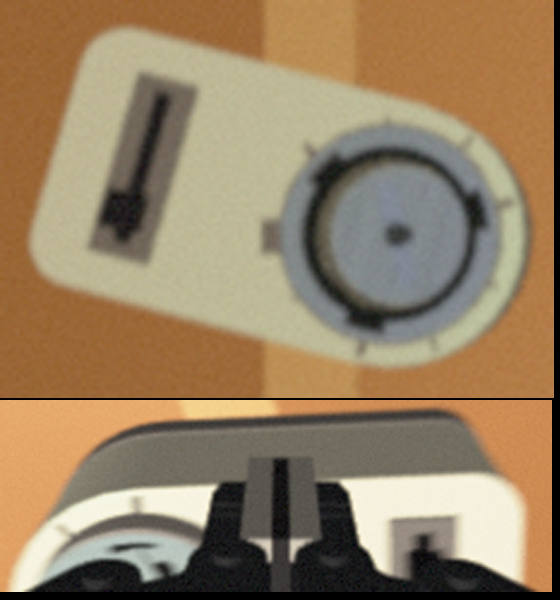

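Run:
```python
from h import *
f=load('top1')
U=lambda p,z:unproj(f,((p[0]+.5)/3.9-.5+120,(p[1]+.5)/3.9-.5+195),z)[:2]
TL,TR,BR,BL=[U(p,.0905) for p in [(140,73),(197,90),(149,264),(90,248)]]
ang=lambda v:np.degrees(np.arctan2(v[1],v[0])).round(2)
print('track yaw',ang(TL-BL),ang(TR-BR),'len',np.linalg.norm(TL-BL),'w',np.linalg.norm(TR-TL),'ctr',(TL+TR+BL+BR)/4)
a,b=U((60,287),.09),U((350,362),.09); print('front edge yaw',ang(b-a)+90)
a,b=U((150,30),.09),U((430,103),.09); print('back edge yaw',ang(b-a)+90)
c=U((390.5,232.5),.106); print('collar',c, 'r',np.linalg.norm(U((501,232.5),.106)-U((280,232.5),.106))/2)
print('gap dirs',[ang(U(p,.104)-c) for p in [(366,320),(478,211),(328,168)]],'ticks',[ang(U(p,.09)-c) for p in [(361,350),(505,203),(309,148)]])
s=U((122,209),.1165); print('sel',s)
for yaw in (-16,-15):
  y=np.radians(yaw); Rm=np.array([[np.cos(y),-np.sin(y)],[np.sin(y),np.cos(y)]])
  print(yaw,'track in collar frame',Rm.T@((TL+TR+BL+BR)/4-c),'sel',Rm.T@(s-c))
w=load('w2'); V=lambda p,z:unproj(w,((p[0]+.5)/2.4-.5+170,(p[1]-400+.5)/2.4-.5+222),z)[:2]
print('w2 track front corners',V((392,518),.0905),V((457,516),.0905),'edge',ang(V((480,474),.09)-V((120,490),.09))-90,'c0 tick',V((137,505),.09),'top1 tick',U((361,350),.09), 'top tf',BL,BR)
```

```text
track yaw -15.65 -15.31 len 0.08607247723767249 w 0.028599506116528055 ctr [0.53589252 0.22960104]
front edge yaw -15.510000000000005
back edge yaw -15.760000000000005
collar [0.50283286 0.11115933] r 0.05153796802424356
gap dirs [np.float64(163.48), np.float64(-77.27), np.float64(43.52)] ticks [np.float64(163.7), np.float64(-76.09), np.float64(44.21)]
sel [0.51598967 0.23375775]
-16 track in collar frame [-0.00086797  0.12296596] sel [-0.02114557  0.12147567]
-15 track in collar frame [0.00127822 0.12296238] sel [-0.0190223   0.12182621]
w2 track front corners [0.49047264 0.23311168] [0.49842235 0.26009634] edge -15.689999999999998 c0 tick [0.44977357 0.13015647] top1 tick [0.44810819 0.12716308] top tf [0.49865441 0.25500518] [0.49054609 0.22707128]
```

Request:
carry_out(series=[{"linear": [0,0,0],"spin": 0},{"linear": [0,0,0],"spin": 0}])

```text
time: 2.45
eef_pos: [0.3991, 0.2107, 0.2501]
tcp_rot: [-0.0, 0.164, 0.987, -0.0]
force: [-0.6, 0.1, 0.1]
grip_width: -0.0001
grip_force: 0.0
```

Run:
```python
from h import *
g=grab('wrist','w2b');o=status.get_obs();print(o['eef_pos'],o['tcp_rot'],o['force'])
f=load('w2')
V=lambda p:np.array([(p[0]+.5)/2.4-.5+170,(p[1]-400+.5)/2.4-.5+222])
A=cv2.cvtColor(f['frame'],7);B=cv2.cvtColor(g['frame'],7)
p=np.array([V(x) for x in [(392,518),(457,516),(137,505),(480,474),(120,490)]],np.float32)[:,None]
q,st,_=cv2.calcOpticalFlowPyrLK(A,B,p,None,winSize=(25,25))
for a,b,s in zip(p[:,0],q[:,0],st): print(a,b,s,unproj(f,a,.0905).round(4),unproj(g,b,.0905).round(4))
```

```text
[0.39915679 0.21059629 0.25011923] [-1.06608746e-04  1.63899568e-01  9.86476988e-01 -2.70627590e-04] [-0.45309902  0.23562111  0.35475343]
[333.04166 270.875  ] [332.84286 270.74646] [1] [0.4905 0.2331 0.0905] [0.4904 0.2303 0.0905]
[360.125   270.04166] [361.01263 269.77182] [1] [0.4984 0.2601 0.0905] [0.4987 0.2583 0.0905]
[226.79167 265.45834] [227.0797  265.39685] [1] [0.4496 0.1303 0.0905] [0.4492 0.1283 0.0905]
[369.70834 252.54167] [369.9601  252.57803] [1] [0.4823 0.2744 0.0905] [0.4829 0.272  0.0905]
[219.70833 259.20834] [219.96109 259.13452] [1] [0.4407 0.126  0.0905] [0.4403 0.124  0.0905]
```

Request:
carry_out(series=[{"linear": [4.35,1.7,0],"spin": 0.03},{"linear": [4.35,1.7,-3],"spin": 0.025},{"linear": [0,0,-4.5],"spin": 0},{"linear": [0,0,-4.0],"spin": 0},{"linear": [0,0,-1.8],"spin": 0},{"linear": [0,0,0],"spin": 0},{"linear": [0,0,0],"spin": 0}])

```text
time: 3.38
eef_pos: [0.4869, 0.246, 0.119]
tcp_rot: [0.001, 0.136, 0.991, 0.001]
force: [-0.3, -0.4, 0.1]
grip_width: -0.0001
grip_force: 0.0
```

Request:
carry_out(series=[{"linear": [1.2,-0.34,0],"spin": 0},{"linear": [1.2,-0.34,0],"spin": 0},{"linear": [1.0,-0.28,0],"spin": 0},{"linear": [1.0,-0.28,0],"spin": 0},{"linear": [0,0,0],"spin": 0},{"linear": [0,0,0],"spin": 0}])

```text
time: 4.12
eef_pos: [0.53, 0.2333, 0.1172]
tcp_rot: [0.0, 0.136, 0.991, -0.0]
force: [0.9, -0.7, -0.4]
grip_width: -0.0003
grip_force: 0.0
```

Request:
carry_out(series=[{"linear": [0.5,-0.14,0],"spin": 0},{"linear": [0.3,-0.08,0],"spin": 0},{"linear": [0.3,-0.08,0],"spin": 0},{"linear": [0,0,0],"spin": 0}])

```text
time: 4.62
eef_pos: [0.5403, 0.2307, 0.1172]
tcp_rot: [-0.001, 0.135, 0.991, -0.0]
force: [-5.8, 0.4, 2.2]
grip_width: 0.0003
grip_force: 2.7
```

Run:
```python
from h import *
a=grab('top','top2');b=grab('scene','scene2');o=status.get_obs();print(o['eef_pos'],o['force'])
s=b['frame'][170:300,300:470,::-1];t=a['frame'][180:300,115:265,::-1]
A=cv2.resize(s,(520,398));B=cv2.resize(t,(270,216)); B=cv2.resize(t,(280,224))
o=np.zeros((400,800,3),np.uint8);o[:398,:520]=A;o[:224,520:]=B;cv2.imwrite('pics/comp2.png',o)
```

```text
[0.54025115 0.23066475 0.11722803] [-5.65820062  0.90079729  2.34820861]
```

View pics/comp2.png

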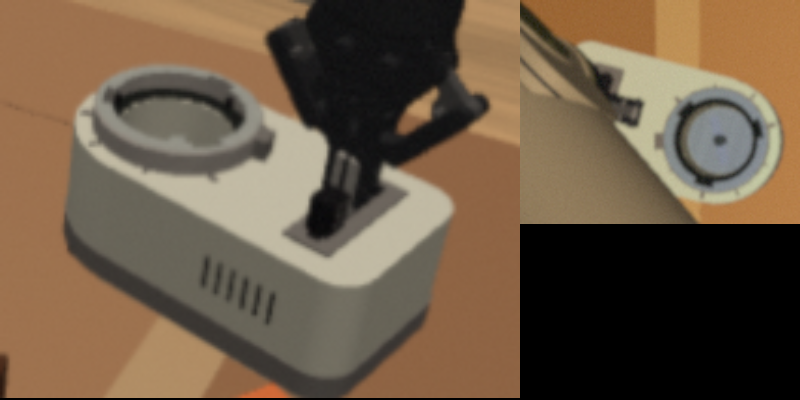

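The scene crop shows the closed fingers just in front of the black grip, which is near the back end of the plate, and the push force is rising. I'll press a little more to confirm the stop.

Request:
carry_out(series=[{"linear": [0.2,-0.05,0],"spin": 0},{"linear": [0.2,-0.05,0],"spin": 0},{"linear": [0,0,0],"spin": 0}])

```text
time: 5.1
eef_pos: [0.5407, 0.2308, 0.1171]
tcp_rot: [-0.004, 0.134, 0.991, -0.001]
force: [-22.7, -1.0, 14.3]
grip_width: 0.0002
grip_force: 11.0
```

The stop is confirmed: 23 N with no further movement. Backing off, then over to the lid.

Request:
carry_out(series=[{"linear": [-1.2,0.3,0],"spin": 0},{"linear": [-1.5,0.4,0],"spin": 0},{"linear": [0,0,4],"spin": 0},{"linear": [0,0,5],"spin": 0},{"linear": [0,-3.5,4.3],"spin": -0.1},{"linear": [0,-4.5,0],"spin": -0.16},{"linear": [0,-4.5,0],"spin": -0.16},{"linear": [0,-4.5,0],"spin": -0.16}])

```text
time: 6.1
eef_pos: [0.5176, 0.0649, 0.2506]
tcp_rot: [0.001, 0.416, 0.91, 0.0]
force: [1.0, -0.0, 0.6]
grip_width: 0.0002
grip_force: 0.0
```

Request:
carry_out(series=[{"linear": [-0.5,-4.5,0],"spin": -0.16},{"linear": [-0.5,-4.5,0],"spin": -0.16},{"linear": [-0.5,-4.5,0],"spin": -0.16},{"linear": [-0.3,-4.5,0],"spin": -0.12},{"linear": [0,-2.5,0],"spin": 0},{"linear": [0,0,0],"spin": 0},{"linear": [0,0,0],"spin": 0}], claw=5)

```text
time: 6.98
eef_pos: [0.5, -0.1375, 0.2504]
tcp_rot: [0.0, 0.663, 0.748, 0.0]
force: [-0.4, 0.7, 0.8]
grip_width: 0.0501
grip_force: 0.0
```

Run:
```python
from h import *
f=grab('wrist','w3');t=grab('top','top3');o=status.get_obs()
print(o['eef_pos'],o['tcp_rot'],o['joints'],o['time'])
c=proj(f,[[.4985,-.136,.018]])[0];print(c)
x,y=int(c[0])-60,max(0,int(c[1])-60);cv2.imwrite('pics/w3c.png',cv2.resize(f['frame'][y:y+120,x:x+120,::-1],(480,480),interpolation=cv2.INTER_CUBIC));print(x,y)
```

```text
[ 0.50008952 -0.13722846  0.25047113] [1.56532550e-04 6.63075762e-01 7.48552261e-01 1.48800535e-04] [ 0.70586687  0.13903656 -0.57011613  1.71459346  0.07741696  1.31005492
  0.24114019] 7.075
[284.71818585 180.40695557]
224 120
```

View pics/w3c.png

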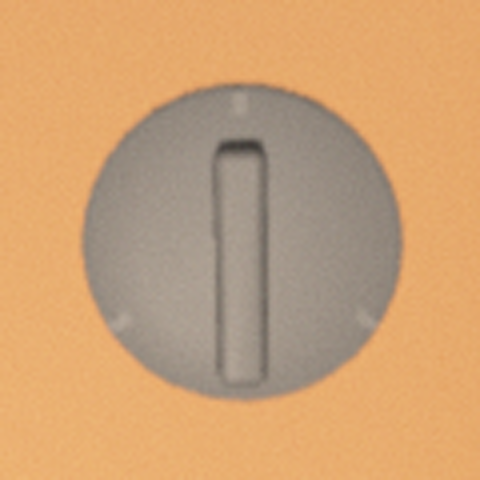

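The crop shows the lid centred at (242,243). The ridge runs from (241,150) to (243,384), with pips at the top and at the lower left and right, so the 180° lug points towards +y.

Run:
```python
from h import *
f=load('w3');U=lambda p,z:unproj(f,((p[0]+.5)/4-.5+224,(p[1]+.5)/4-.5+120),z)[:2]
a,b=U((241,150),.052),U((243,384),.052);print(a,b,(a+b)/2,np.linalg.norm(a-b),np.degrees(np.arctan2(*(b-a)[::-1])))
print(U((242.5,243),.017),np.linalg.norm(U((82,243),.016)-U((403,243),.016)))
p=[U(x,.02) for x in [(240,100),(122,322),(366,317)]];c=U((242.5,243),.02);print([np.degrees(np.arctan2(*(x-c)[::-1])) for x in p])
print('toolyaw',np.degrees(2*np.arctan2(.74855,.66308)))
```

```text
[ 0.494042   -0.10478104] [ 0.50229269 -0.16939938] [ 0.49816735 -0.13709021] 0.06514294649758728 -82.72364625307375
[ 0.49795333 -0.13621865] 0.09681841744128199
[np.float64(97.78977897341908), np.float64(-139.5097605556329), np.float64(-24.385307193517246)]
toolyaw 96.92971851982857
```

Request:
carry_out(series=[{"linear": [-0.2,0,-5],"spin": 0.006},{"linear": [0,0,-5],"spin": 0},{"linear": [0,0,-5],"spin": 0},{"linear": [0,0,-3.5],"spin": 0},{"linear": [0,0,-1.8],"spin": 0},{"linear": [0,0,0],"spin": 0},{"linear": [0,0,0],"spin": 0}])

```text
time: 7.95
eef_pos: [0.499, -0.1386, 0.0488]
tcp_rot: [0.001, 0.661, 0.75, 0.0]
force: [-0.2, 0.2, -0.1]
grip_width: 0.0501
grip_force: 0.0
```

Request:
carry_out(series=[{"linear": [0,0,0],"spin": 0},{"linear": [0,0,0],"spin": 0},{"linear": [0,0,0],"spin": 0},{"linear": [0,0,0],"spin": 0},{"linear": [0,0,0],"spin": 0}], claw=0.5)

```text
time: 8.57
eef_pos: [0.4986, -0.1388, 0.0483]
tcp_rot: [0.001, 0.662, 0.75, 0.0]
force: [-1.0, -1.1, 6.9]
grip_width: 0.0129
grip_force: 59.6
```

Gripped at 60 N and 13 mm. I'll lift and stop short of the collar, so that both the held lid and the collar show in the same wrist picture.

Request:
carry_out(series=[{"linear": [0,0,3],"spin": 0},{"linear": [0,0,4.5],"spin": 0},{"linear": [0,3,4.5],"spin": 0},{"linear": [0,4,4.5],"spin": 0},{"linear": [0,4,4.5],"spin": 0},{"linear": [0,4,4.5],"spin": 0},{"linear": [0.2,3.9,4.5],"spin": 0},{"linear": [0,0,0],"spin": 0}])

```text
time: 9.57
eef_pos: [0.5006, 0.0544, 0.3509]
tcp_rot: [0.002, 0.659, 0.752, 0.002]
force: [0.4, -1.1, -1.4]
grip_width: 0.0127
grip_force: 59.0
```

Request:
carry_out(series=[{"linear": [0,0,0],"spin": 0},{"linear": [0,0,0],"spin": 0}])

```text
time: 9.82
eef_pos: [0.4996, 0.049, 0.346]
tcp_rot: [-0.001, 0.662, 0.749, -0.001]
force: [1.0, -0.3, -2.0]
grip_width: 0.013
grip_force: 59.0
```

Run:
```python
from h import *
f=grab('wrist','w4');o=status.get_obs()
print(o['eef_pos'],o['tcp_rot'],o['time'],o['force'],o['grip_width'])
cv2.imwrite('pics/w4c.png',cv2.resize(f['frame'][0:300,90:490,::-1],(800,600),interpolation=cv2.INTER_CUBIC))
```

```text
[0.49960499 0.04913842 0.34613552] [-6.95597316e-04  6.62259025e-01  7.49274319e-01 -7.03274190e-04] 9.875 [-0.49345726  0.24830124 -1.33722038] 0.012791780691092209
```

View pics/w4c.png

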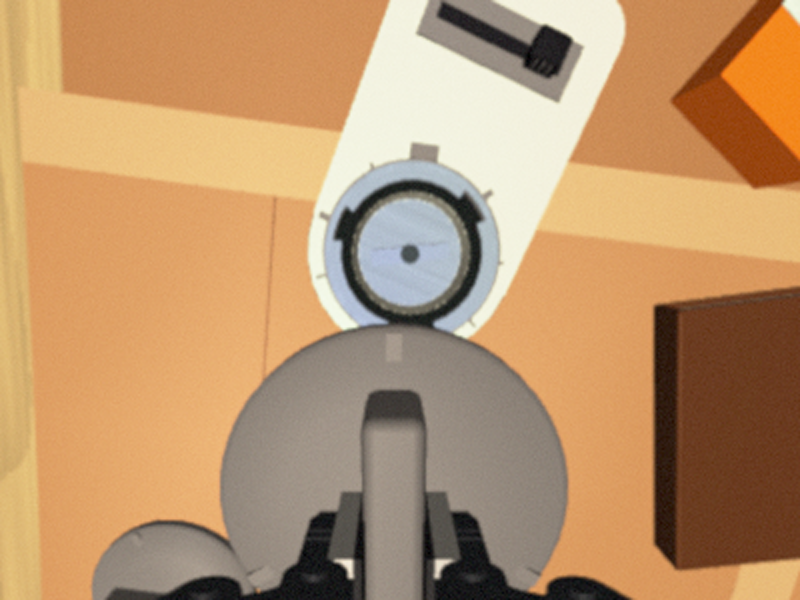

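The view is good: the collar is centred at about (411,247) and the held lid's rim at about (394,~490), both in the crop. The selector grip sits at the back end of its track, at (548,50). Now I'll fit circles to both.

Run:
```python
from h import *
from scipy.optimize import least_squares
f=load('w4');o=np.array([.4996,.0491,.3461])
U=lambda p,z:unproj(f,((p[0]+.5)/2-.5+90,(p[1]+.5)/2-.5),z)[:2]
def fit(P,r): s=least_squares(lambda c:np.linalg.norm(P-c,axis=1)-r,P.mean(0)); return s.x,s.fun.round(4)
C=np.array([U(p,.106) for p in [(323,248),(500,248),(412,158),(347,308),(348,184),(476,186)]]);print('collar',fit(C,.052))
for z in (.310,.318):
  L=np.array([U(p,z) for p in [(220,480),(568,480),(395,325),(265,385),(525,385)]]);c,e=fit(L,.048);print('lid',c,e,c-o[:2])
c=fit(C,.052)[0];ang=lambda v:np.degrees(np.arctan2(v[1],v[0]))
g=[ang(U(p,.104)-c) for p in [(343,223),(473,207)]];t=[ang(U(p,.09)-c) for p in [(324,217),(488,193)]];print('gaps',g,'ticks',t)
zr=.298+.052
a,b=U((394,420),zr),U((394,590),zr);print('ridge yaw',ang(b-a),'pip',ang(U((394,346),.318)-(L.mean(0)*0+fit(L,.048)[0])))
p0=U((548,40),.1165);print('sel',p0-c, 'tool',np.degrees(2*np.arctan2(.74927,.66226)))
```

```text
collar (array([0.50256288, 0.11390093]), array([-0.0001, -0.0009, -0.0009, -0.0021,  0.0004, -0.0009]))
lid [0.50034659 0.04971834] [ 0.0019  0.0017  0.0002 -0.0005 -0.0002] [0.00074659 0.00061834]
lid [0.50031453 0.05002436] [-0.0002 -0.0004  0.0009 -0.0007 -0.0004] [0.00071453 0.00092436]
gaps [np.float64(164.3910050284796), np.float64(43.25379274460448)] ticks [np.float64(165.68825840417568), np.float64(44.09556026577609)]
ridge yaw -82.89460796058034 pip 97.19403339225472
sel [0.05505891 0.11290244] tool 97.05476437942822
```

Request:
carry_out(series=[{"linear": [0.06,0.9,-1.0],"spin": 0.1676},{"linear": [0.06,0.9,-2.0],"spin": 0.1676},{"linear": [0.06,0.9,-2.0],"spin": 0.1676},{"linear": [0.06,0.9,-2.0],"spin": 0.1676},{"linear": [0.06,0.9,-2.0],"spin": 0.1676},{"linear": [0.06,0.9,-2.0],"spin": 0.1676},{"linear": [0.07,0.95,-2.0],"spin": 0.1676},{"linear": [0,0,-2],"spin": 0}])

```text
time: 10.88
eef_pos: [0.5039, 0.1138, 0.196]
tcp_rot: [-0.001, 0.135, 0.991, 0.0]
force: [-0.5, -0.0, -0.2]
grip_width: 0.0127
grip_force: 58.8
```

Request:
carry_out(series=[{"linear": [0,0,-2],"spin": 0},{"linear": [0,0,-1.3],"spin": 0},{"linear": [0,0,0],"spin": 0},{"linear": [0,0,0],"spin": 0}])

```text
time: 11.38
eef_pos: [0.5046, 0.1139, 0.1649]
tcp_rot: [0.0, 0.136, 0.991, 0.0]
force: [-0.2, -0.0, -0.6]
grip_width: 0.0126
grip_force: 58.8
```

Request:
carry_out(series=[{"linear": [-0.05,-0.1,-0.6],"spin": 0},{"linear": [0,0,-0.4],"spin": 0},{"linear": [0,0,-0.4],"spin": 0},{"linear": [0,0,-0.4],"spin": 0},{"linear": [0,0,0],"spin": 0}])

```text
time: 12.0
eef_pos: [0.5035, 0.1129, 0.146]
tcp_rot: [-0.0, 0.136, 0.991, -0.0]
force: [-0.1, 0.0, -1.6]
grip_width: 0.0135
grip_force: 58.8
```

It went below the flange with no contact force, so the lugs are through. Next I'll seat it.

Request:
carry_out(series=[{"linear": [0,0,-0.25],"spin": 0},{"linear": [0,0,-0.15],"spin": 0},{"linear": [0,0,0],"spin": 0},{"linear": [0,0,0],"spin": 0}])

```text
time: 12.5
eef_pos: [0.5038, 0.1129, 0.1423]
tcp_rot: [0.0, 0.136, 0.991, 0.0]
force: [0.9, 0.1, -0.9]
grip_width: 0.0128
grip_force: 58.9
```

Request:
carry_out(series=[{"linear": [0,0,-0.1],"spin": 0},{"linear": [0,0,-0.1],"spin": 0},{"linear": [0,0,0],"spin": 0},{"linear": [0,0,0],"spin": 0}])

```text
time: 13.0
eef_pos: [0.5038, 0.1129, 0.1422]
tcp_rot: [0.0, 0.136, 0.991, -0.001]
force: [-10.6, -3.8, 23.2]
grip_width: 0.0129
grip_force: 62.2
```

Seated: the rim stops at z = 142 mm with 23 N. I'll ease the press and turn clockwise in steps.

Request:
carry_out(series=[{"linear": [0,0,0.1],"spin": 0},{"linear": [0,0,0],"spin": -0.08},{"linear": [0,0,0],"spin": -0.09},{"linear": [0,0,0],"spin": -0.09},{"linear": [0,0,0],"spin": -0.09},{"linear": [0,0,0],"spin": -0.09},{"linear": [0,0,0],"spin": -0.09},{"linear": [0,0,0],"spin": 0}])

```text
time: 14.0
eef_pos: [0.5038, 0.1122, 0.1423]
tcp_rot: [0.0, 0.391, 0.92, -0.001]
force: [-6.2, -4.1, 11.5]
grip_width: 0.0126
grip_force: 60.6
```

Run:
```python
from h import *
o=status.get_obs();q=o['tcp_rot'];print(np.degrees(2*np.arctan2(q[2],q[1])),o['eef_pos'],o['force'],o['wrist_torque'])
```

```text
133.9195494513578 [0.50378856 0.11222636 0.14228793] [-6.1813794  -4.0992131  11.47846492] [-0.88916958  1.2358217   0.0121843 ]
```

Request:
carry_out(series=[{"linear": [0,0,0],"spin": -0.07},{"linear": [0,0,0],"spin": -0.07},{"linear": [0,0,0],"spin": -0.06},{"linear": [0,0,0],"spin": 0},{"linear": [0,0,0],"spin": 0}])

```text
time: 14.62
eef_pos: [0.5035, 0.1119, 0.1423]
tcp_rot: [0.0, 0.481, 0.877, -0.001]
force: [-7.8, -5.8, 13.1]
grip_width: 0.0131
grip_force: 60.9
```

Run:
```python
from h import *
o=status.get_obs();q=o['tcp_rot'];print(np.degrees(2*np.arctan2(q[2],q[1])),o['eef_pos'],o['force'],o['wrist_torque'],o['grip_force'])
f=grab('wrist','w5');cv2.imwrite('pics/w5c.png',cv2.resize(f['frame'][90:340,120:453,::-1],(800,600),interpolation=cv2.INTER_CUBIC))
```

```text
122.52615251264245 [0.50350377 0.11194441 0.14225813] [-7.77584871 -5.75671017 13.05224486] [-1.13499582  1.62664558  0.16708057] 60.93449056148529
```

View pics/w5c.png

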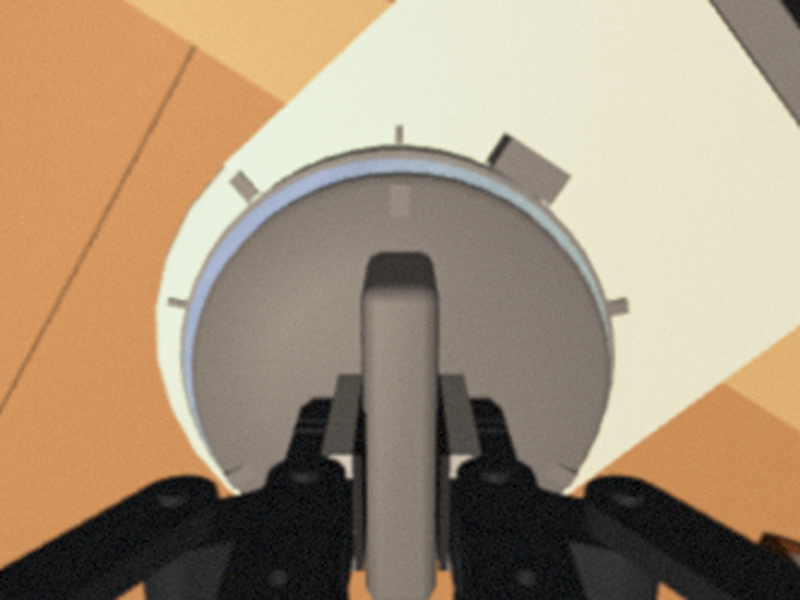

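The wrist view shows the lid seated, its pip at (400,200) lined up with the half-way tick at (400,133) and the latch housing at (530,168), well past it. Tool yaw is 122.5° against a target of 122.3°. Handing in.

```bash
python3 -c "
from h import *
print(order.sign_off())"
```

```text
the job is handed in; nothing more can be done
None
```

The job is handed in: the selector is fully home at the back stop, and the lid is seated in the collar, turned about 42° clockwise to the half-way tick and still gripped there. It was never turned on towards the lock, and the book, cone and carton were not touched.

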